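# Release the swing bolt of a pressure vessel lid

## Robot

A 6-joint arm with a two-finger parallel gripper is mounted at the origin on a cart in front of the work surface, level with it; the furniture and walls round the work are solid. World frame = base frame: x ahead of the robot, y to its left, z up, the work surface at z = 0. Lengths are in mm, angles in rad, forces in N, time in s.
With the tool pointing down it reaches from about 350 to 975 mm from the base axis. Payload 7.1 kg.
Tool frame: the origin (TCP) lies midway between the tips of the shut fingers; the grasp point (between the pads) lies 19 mm behind it (ctrl.tcp_to_grasp is the distance from the TCP to the grasp point, in mm); z points along the fingers, y is the line along which they close (so a half turn about z gives the same grasp; the last joint's range is limited). The gripper opens to 88 mm and grips with 3 to 60 N. Pads are 20 mm wide; open, the fingers measure 115 mm over their backs; the gripper's body (75 mm by 178 mm) begins 61 mm behind the grasp point.
Start: joints at [1.286, 0.423, 1.63, -0, 1.089, -0.019], TCP at [164.144, 603.043, 222.675] pointing down, gripper open.
Joint ranges: [-3, 3], [-0.9, 2.11], [0.09, 2.58], [-1.31, 4.45], [0.11, 2.69], [-2.54, 2.54]. Speed limits (rad/s): [2.39, 2.39, 3.01, 3.14, 3.14, 3.14].

## Interface

Orientations are given as a rotation vector (axis times angle).
In Python, from workcell import get_obs, cams, ticket, boxes_of, ctrl gives the robot as it stands.
- The arm moves only by the shell command python3 -m creep 'ROWS' [OPENING]. ROWS is JSON, one flat list of numbers, 4 for each row, row after row: the shift along the world's x, y, z in m, then the turn about the world's z in rad. In form: [tx, ty, tz, spin, tx, ty, tz, spin, ...]. A call has 1 to 10 rows; each row is the pose to reach, as a shift and turn from the pose commanded when the call began; what a row does not reach only later rows make up. A row lasts 1/12 s, in which the tool goes at most 41.7 mm and 7.16 degrees, less where a joint would pass 70% of its speed; a pose out of reach is approached as far as the arm can. A call with a gripper value outside its range is refused whole. OPENING is the opening, from 0 (shut) to 1 (fully open), set as the call begins (- or left out, the last holds). The fingers move at their own pace and stop on an object; the grip force is fixed at half the most. Time passes only in rows, so rows that repeat a pose let the fingers close. It gives the time, the measured TCP pose, the force, the opening and the grip force at its end, in the units of the state.
- get_obs(): the state, without advancing time (a new reading comes with each control period).
- cams.get_image(name): name is "side" or "top"; returns (picture, depth): 480x640x3 uint8, red, green, blue; 480x640 float32, mm along the optical axis (not along the pixel's ray), 0 where there is no reading.
- cams.get_calibration(name): a dict with "mtx" (3x3 intrinsics, pixels), "R" (3x3) and "t" (3): a world point X has camera coordinates R X + t. Camera axes: x right, y down, z forward; pixel columns grow to the right and rows downward; lengths in mm; the calibration is good to about 2 mm. A picture is of the moment at which its call begins. get_calibration takes no time and is no camera call.
- ticket.close_job(): hands the job in; it is judged then, once.
Trained networks look in the newest picture that a camera, given by its name, has taken for a name from the list of things; names that differ only in an ending like _2 or _b are one class to them, and where a whole thing is asked for, a point or a joint stands for the part that bears it (a point fixed in the world has none). Each returns a list of dicts, best first, with "score" (0 to 1); they miss things now and then, are a little off and sometimes report something else, mostly with a low value. They report only what shows in the picture. A call takes as long as a camera call.
- boxes_of(camera, target): "centre" ([column, row] in pixels, amid what is visible of it).
The state is a dict: "t": time; "qpos": joint angles; "qvel": joint speeds; "joint_torque": joint torques, N m; "ee_pos": TCP position; "orientation": TCP orientation; "ft_force": force on the tool from outside, world axes, zero at the start; "moment": the same for the moment, N m; "width": finger opening in mm; "grasp_force": force on a finger pad.
Only numpy, scipy, OpenCV 4.12 (cv2) and the standard library are available. Lean on these libraries where they do the work, as an engineer would, in place of code of your own. Each camera call takes 0.05 s, during which the arm holds its last target. There are 200 camera calls.

## Task

The vessel's lid is held by one swing bolt: back its wing nut off (counter-clockwise from above), trying the bolt with a gentle pull every eighth of a turn or so, only until it just clears the lips of the slotted lug; then swing the bolt out of the slot and down, more than two thirds of the way to level, and let go. Never force the nut against the lips or run it far up its thread, and leave the beaker, bottle and timer beside it where they stand.

Things in the scene. Friction and masses are not known exactly. Their poses are not given: they have to be found in the camera images.
- vessel: Fixed round steel pot, 144 mm across, with a lid on top. Origin at the centre of its underside; its front (-x side) carries the swing bolt, which swings out towards the vessel's -x. Bolt axis when upright: x = -88 mm, y = 0.
- eyebolt: Steel eyebolt, 8 mm shank, on a pin 36 mm above the worktop. Origin at the pin, z along the bolt towards the nut, y along the pin. Upright at the start (inner stop); z leans to the vessel's -x as it swings out (outer stop 1.95 rad from upright). Shank ends 86 mm from the pin. The pin is stiff (0.08 N m): the bolt stays at any angle.
- wing_nut: Steel wing nut. Origin at the centre of its underside, z up along the bolt, x along the wings. Flange 22 mm across, 4 mm thick; hub up to 18 mm across to 14 mm up; above that only the wings: 52 mm long over both (x), 10 mm thick (y), 10 to 34 mm up, 8 mm gap in the middle. Grip them across y above the hub. Stiff (0.12 N m). Counter-clockwise from above loosens, 7 mm a turn.
- pivot (a point): Middle of the pin about which the eyebolt swings; it is fixed on the vessel and the pin runs along the vessel's y.
- seat (a point): On the upright bolt's axis, level with the prong tops, 70 mm above the pin; the underside of a fully tight nut is here. The nut starts 1.6 to 2.7 mm higher; more than 8.2 mm higher it has too little thread.
- lid: The vessel's fixed steel lid, same origin and axes as the vessel; flat top 106 mm above the worktop. Bar handle at x = +20 mm along y, up to 135 mm high; brass plug at x = -22 mm, up to 116 mm high. Its front lug is two prongs, 36 mm wide over all, reaching to x = -103 mm, with a 10 mm slot between them open to -x.
- beaker_100: Glass beaker, 73 mm across, 90 mm high, standing beside the vessel; origin under its centre. Not to be disturbed.
- buffer_bottle: White round reagent bottle with a screw cap, 55 mm across, 121 mm high, standing beside the vessel; origin under its centre. Not to be disturbed.
- timer: Flat white countdown timer, 72 x 68 x 19 mm, lying by the front of the vessel; origin under its centre. Not to be disturbed.
- lip (a point): Middle of the slot's mouth at prong height, 13.5 mm from the seat. Here a lip, 3 mm thick (x), crosses each prong's end, 5.5 to 17.5 mm to either side; it stands 2.6 to 5.4 mm above the prongs, how much is not told. As the nut's path dips, its flange catches or wedges until the nut's underside is about 1.2 mm above the lip; over 2.3 mm above it is backed off too far.

How it is judged:
By the outcome, as a careful person would: the job done as asked, in the order asked, and still so for the second after the job is handed in, with the robot touching nothing.
It also fails if it takes over 72 s, if anything falls off the work surface, if the arm or the gripper's body presses on something with over 40 N, if the wrist force passes 120 N, or if a joint passes its speed limit or range.

## Working session

There is one attempt and no reset: what is moved stays moved. The work goes in short steps, Python scripts to look and compute and a shell command to move; the robot and the scene stay as the last step left them, time stands still between calls to the robot, and variables do not carry over. Pictures are saved under pics/ and viewed, at most 10 in all, crops included, and the job is handed in when it is done.

```bash
ls; mkdir -p pics
python3 - <<'E'
from workcell import get_obs,cams,boxes_of,ctrl
import cv2
o=get_obs();print(o)
print(ctrl.tcp_to_grasp)
for n in("side","top"):
    p,d=cams.get_image(n);cv2.imwrite(f"pics/{n}0.png",p[:,:,::-1])
    c=cams.get_calibration(n);print(n,c)
    for t in("wing_nut","vessel","eyebolt","timer","beaker_100","buffer_bottle"):
        print(t,boxes_of(n,t)[:2])
E
```

```text
pics
{'t': 0.0, 'qpos': array([ 1.28597154e+00,  4.23853976e-01,  1.63067883e+00, -1.78849706e-05,
        1.08862069e+00, -1.90181003e-02]), 'qvel': array([-0.00024682,  0.00183039, -0.00104335, -0.00026739, -0.00152562,
       -0.00186869]), 'joint_torque': array([ 1.37778756e-03, -5.44634950e+01, -2.73659045e+01,  6.43278728e-02,
        2.28077034e-02, -9.29457838e-05]), 'ee_pos': array([164.01311424, 602.51500272, 221.89789637]), 'orientation': array([-4.16257809e-01, -3.11367021e+00,  2.42711798e-03]), 'ft_force': array([-0.13294602, -0.64307324, -0.18193264]), 'moment': array([ 0.04337361,  0.00561475, -0.02161145]), 'grasp_force': 0.0, 'width': 87.80860249127971}
18.700000000000003
side {'mtx': array([[467.24858435,   0.        , 319.09455818],
       [  0.        , 467.24858435, 238.66565166],
       [  0.        ,   0.        ,   1.        ]]), 'R': array([[ 0.86290896, -0.50527077,  0.00946456],
       [-0.20256549, -0.36298104, -0.90951195],
       [ 0.46298526,  0.78290881, -0.41557001]]), 't': array([-527.09152632,  214.84861225,  562.29328899])}
wing_nut [{'centre': [2
[... 330 characters left out ...]
 0.        , 315.08985455],
       [  0.        , 446.4160427 , 235.81528535],
       [  0.        ,   0.        ,   1.        ]]), 'R': array([[-0.00181797, -0.99995862, -0.00891342],
       [-0.98599555,  0.00327886, -0.1667394 ],
       [ 0.16676173,  0.00848546, -0.98596071]]), 't': array([ 66.8758652 , 619.79569195, 829.47681516])}
wing_nut [{'centre': [284.3, 271.3], 'score': 0.78}]
vessel [{'centre': [283.4, 229.0], 'score': 0.59}, {'centre': [363.0, 225.4], 'score': 0.31}]
eyebolt [{'centre': [285.0, 271.8], 'score': 0.61}]
timer [{'centre': [365.7, 297.4], 'score': 0.66}]
beaker_100 [{'centre': [196.1, 212.0], 'score': 0.73}]
buffer_bottle [{'centre': [362.7, 227.2], 'score': 0.63}]
```

Run:
```python
import cv2
a=cv2.imread("pics/top0.png")[170:330,160:400];cv2.imwrite("pics/topc.png",cv2.resize(a,None,fx=3.3,fy=3.3,interpolation=2))
a=cv2.imread("pics/side0.png")[140:350,180:400];cv2.imwrite("pics/sidec.png",cv2.resize(a,None,fx=2.8,fy=2.8,interpolation=2))
```

```text
(no output)
```

View pics/topc.png

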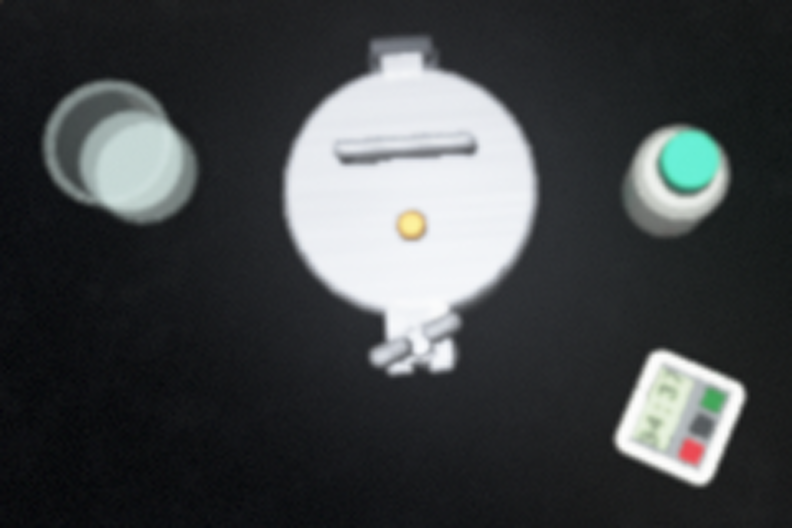

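View pics/sidec.png

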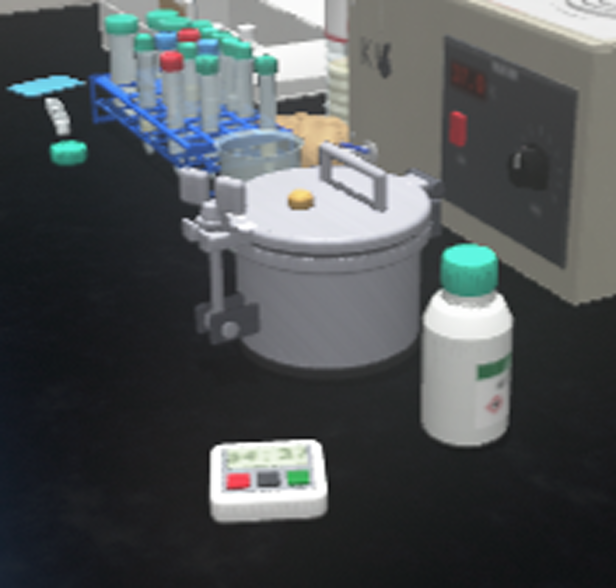

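The top view shows the vessel with its lug towards the robot; the nut wings run from about px (273,278) to (299,266). The beaker is on the left, the bottle and timer on the right. The side view shows the bolt upright with the nut at about px (256,211). Next I'll use depth to localise.

```bash
cat > h.py <<'E'
import numpy as np,cv2
from workcell import get_obs,cams,boxes_of,ctrl
def cloud(n):
    p,d=cams.get_image(n);c=cams.get_calibration(n);K=c["mtx"]
    v,u=np.mgrid[:480,:640];z=d
    X=np.stack([(u-K[0,2])/K[0,0]*z,(v-K[1,2])/K[1,1]*z,z],-1)
    W=(X-c["t"])@c["R"];W[d==0]=np.nan
    return p,W
def ray(n,px,zw):
    c=cams.get_calibration(n);K=c["mtx"]
    r=c["R"].T@np.linalg.solve(K,[px[0],px[1],1]);o=-c["R"].T@c["t"]
    return o+r*(zw-o[2])/r[2]
E
python3 - <<'E'
from h import *
p,W=cloud("top")
sub=W[170:330,160:400].reshape(-1,3)
lid=sub[(abs(sub[:,2]-106)<5)]
lid=lid[np.linalg.norm(lid[:,:2]-np.nanmedian(lid[:,:2],0),axis=1)<90]
(cx,cy),r=cv2.minEnclosingCircle(lid[:,:2].astype(np.float32))
print("median z",np.median(lid[:,2]),"med",np.median(lid[:,:2],0),cx,cy,r)
print("ray plug",ray("top",(284.8,238.2),116),"lid c",ray("top",(284.4,227.6),106),"handle",ray("top",(261.8,215.5),135),ray("top",(304.2,213),135))
for e in((272.7,277.9),(299.4,266.4)):print("wing",ray("top",e,140))
n=W[255:290,260:312].reshape(-1,3);w=n[(n[:,2]>128)&(n[:,2]<155)]
print("wing pts",len(w),w.mean(0),np.percentile(w[:,2],[5,50,95]))
rc=cv2.minAreaRect(w[:,:2].astype(np.float32));print(rc)
ev=np.linalg.eigh(np.cov(w[:,:2].T))[1][:,1];print("wing dir",ev,np.degrees(np.arctan2(ev[1],ev[0])))
p,S=cloud("side")
n=S[185:235,235:280].reshape(-1,3);w=n[(n[:,2]>122)&(n[:,2]<155)]
print("side wing",len(w),w.mean(0),np.percentile(w[:,2],[5,50,98]))
for t,z in(("beaker_100",45),("buffer_bottle",100),("timer",19)):
    b=boxes_of("top",t)[0];print(t,ray("top",b["centre"],z))
lug=sub[(abs(sub[:,2]-107)<5)];lug=lug[(lug[:,0]<cx-75)&(abs(lug[:,1]-cy)<40)];print("lug",lug.min(0),lug.max(0),lug.mean(0),len(lug))
E
```

```text
median z 105.71959782989741 med [625.88948656 122.59892912] 626.0596923828125 120.6030044555664 89.59921264648438
ray plug [604.95566737 120.18208883 116.        ] lid c [626.57915673 121.89076073 106.        ] handle [643.45911994 160.60906633 135.        ] [647.78092436  84.13823741 135.        ]
wing [530.70143024 138.84102345 140.        ]
wing [550.74953794  92.18763181 140.        ]
wing pts 140 [540.47558194 115.9058851  140.11973878] [135.20379355 140.78825075 143.16265391]
((540.943603515625, 116.05791473388672), (9.482110023498535, 50.85296630859375), 26.48019790649414)
wing dir [-0.45168859  0.89217567] 116.85207373991807
side wing 261 [541.76574086 110.8647456  133.06112218] [123.11769545 133.15637405 143.06026457]
beaker_100 [664.89903303 303.37670689  45.        ]
buffer_bottle [632.33425802 -26.39681559 100.        ]
timer [497.03188747 -35.67503476  19.        ]
lug [525.46546084  97.74009174 103.34722209] [550.89549318 133.03497746 111.99298852] [535.91801561 113.52656336 107.01154297] 117
```

```bash
python3 -m creep '[0.04,-0.04,0,-0.1,0.376,-0.487,0,-0.839,0.376,-0.487,0,-0.839,0.376,-0.487,0,-0.839,0.376,-0.487,0,-0.839,0.376,-0.487,0,-0.839,0.376,-0.487,0,-0.839,0.376,-0.487,0,-0.839,0.376,-0.487,0,-0.839,0.376,-0.487,0,-0.839]'; python3 -c "
from workcell import get_obs;print(get_obs())"
```

```text
t: 1.78
ee_pos: [421.0, 272.9, 223.0]
orientation: [1.648, 2.674, 0.001]
ft_force: [0.3, 0.4, -0.5]
width: 87.9
grasp_force: 0.0
{'t': 1.7833, 'qpos': array([5.51431929e-01, 2.41358402e-01, 1.89845035e+00, 4.12196952e-06,
       1.00111053e+00, 8.53407558e-02]), 'qvel': array([-0.99889468,  0.03238197, -0.04887477, -0.00133105,  0.00626671,
       -0.99021043]), 'joint_torque': array([ 6.27387643e+00, -4.27717638e+01, -2.39091218e+01,  4.05017228e-02,
        1.89530086e-01,  1.34117994e+00]), 'ee_pos': array([420.96486026, 272.89794411, 222.98127179]), 'orientation': array([1.64821214e+00, 2.67415688e+00, 9.46819588e-04]), 'ft_force': array([ 0.26010529,  0.38344345, -0.48534012]), 'moment': array([-0.03166041,  0.0404429 ,  0.02714806]), 'grasp_force': 0.0, 'width': 87.93783253202685}
```

```bash
python3 -m creep '[0.11,-0.145,0,0,0.11,-0.145,0,0,0.11,-0.145,0,0,0.11,-0.145,0,0,0.11,-0.145,0,0,0.11,-0.145,0,0,0.11,-0.145,0,0,0.11,-0.145,0,0]'
python3 - <<'E'
from h import *
o=get_obs();print(o["ee_pos"],o["orientation"],o["qpos"])
p,W=cloud("top")
cv2.imwrite("pics/top1.png",cv2.resize(p[170:330,200:380,::-1],None,fx=3.3,fy=3.3))
E
```

```text
t: 2.45
ee_pos: [529.3, 130.2, 222.5]
orientation: [-1.648, -2.674, 0.0]
ft_force: [-0.9, 0.4, 0.3]
width: 87.9
grasp_force: 0.0
[529.30240215 130.17488784 222.51095845] [-1.64800359e+00 -2.67376390e+00  4.45531411e-04] [ 2.19137902e-01  3.06981831e-01  1.80712504e+00  3.68348066e-04
  1.02821706e+00 -2.47123109e-01]
```

```bash
python3 -m creep '[0.011,-0.014,-0.03,0,0.011,-0.014,-0.06,0,0.011,-0.014,-0.08,0,0.011,-0.014,-0.08,0,0.011,-0.014,-0.08,0]' 0.5
python3 - <<'E'
from h import *
o=get_obs();print(o["ee_pos"])
p,W=cloud("side")
cv2.imwrite("pics/side1.png",cv2.resize(p[120:280,160:360,::-1],None,fx=4,fy=3.75))
E
```

```text
t: 2.92
ee_pos: [539.8, 116.7, 142.2]
orientation: [-1.645, -2.674, 0.002]
ft_force: [0.2, -0.1, -0.8]
width: 58.3
grasp_force: 0.0
[539.82810249 116.6532534  142.17816633]
```

View pics/side1.png

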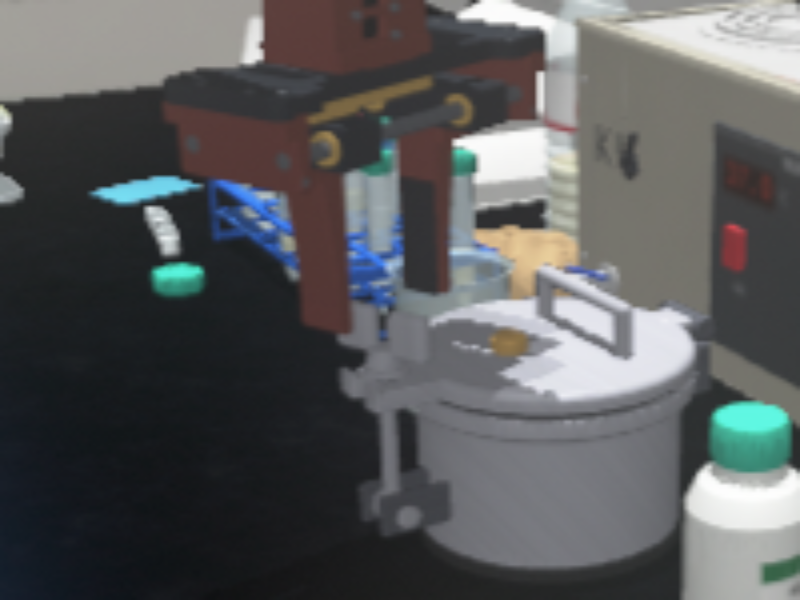

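The fingers straddle the wings, with the tips at about wing-top height (crop px (325,325) and (425,290)). I'll go down and grip.

```bash
python3 -m creep '[0.0005,0,-0.008,0,0.0005,0,-0.0165,0,0.0005,0,-0.0165,0,0.0005,0,-0.0165,0]'; python3 -m creep '[0,0,0,0,0,0,0,0,0,0,0,0,0,0,0,0,0,0,0,0,0,0,0,0,0,0,0,0,0,0,0,0]' 0
```

```text
t: 3.3
ee_pos: [541.3, 115.7, 126.1]
orientation: [-1.648, -2.674, 0.0]
ft_force: [-0.1, -0.0, 0.8]
width: 43.9
grasp_force: 0.0
t: 3.97
ee_pos: [541.4, 115.5, 126.2]
orientation: [-1.648, -2.674, 0.0]
ft_force: [-1.5, -0.1, 2.0]
width: 9.9
grasp_force: 30.0
```

```bash
python3 -m creep '[0,0,0.0001,0.1,0,0,0.0002,0.2,0,0,0.0003,0.3,0,0,0.00045,0.4,0,0,0.00055,0.5,0,0,0.00065,0.6,0,0,0.0008,0.7,0,0,0.0009,0.785,0,0,0.0009,0.785,0,0,0.0009,0.785]'; python3 -m creep '[-0.001,0,0,0,-0.001,0,0,0]';python3 -m creep '[-0.001,0,0,0,-0.001,0,0,0]'
```

```text
t: 4.8
ee_pos: [541.7, 115.9, 127.2]
orientation: [0.504, 3.101, 0.001]
ft_force: [-0.2, 2.5, 1.7]
width: 9.6
grasp_force: 30.0
t: 4.97
ee_pos: [541.0, 115.8, 127.2]
orientation: [0.502, 3.1, 0.001]
ft_force: [1.6, 1.4, -0.2]
width: 9.9
grasp_force: 30.0
t: 5.13
ee_pos: [540.2, 115.8, 127.3]
orientation: [0.501, 3.1, 0.001]
ft_force: [3.0, 1.8, -1.4]
width: 9.9
grasp_force: 30.0
```

```bash
python3 -m creep '[-0.001,0,0,0,-0.001,0,0,0]'; python3 -m creep '[-0.001,0,0,0,-0.001,0,0,0]'; python3 -c "
from workcell import get_obs;print(get_obs()['moment'])"
```

```text
t: 5.3
ee_pos: [539.2, 115.7, 127.3]
orientation: [0.5, 3.1, 0.001]
ft_force: [4.1, 1.0, -1.4]
width: 9.7
grasp_force: 30.0
t: 5.47
ee_pos: [537.8, 115.7, 127.2]
orientation: [0.5, 3.101, 0.0]
ft_force: [4.5, 1.3, -0.9]
width: 9.8
grasp_force: 30.0
[ 0.19778188 -1.10012854  0.05482208]
```

```bash
for i in 1 2; do python3 -m creep '[-0.001,0,0,0,-0.001,0,0,0]' | grep -E "ee_pos|force"; done; python3 -c "
from workcell import get_obs;print(get_obs()['moment'])"
```

```text
ee_pos: [536.6, 115.7, 127.2]
ft_force: [4.0, 1.5, -0.4]
grasp_force: 30.0
ee_pos: [535.6, 115.7, 127.2]
ft_force: [4.4, 1.3, -0.2]
grasp_force: 30.0
[ 0.25951701 -1.01223334  0.07883538]
```

Run:
```python
from h import *
p,W=cloud("side")
cv2.imwrite("pics/side2.png",cv2.resize(p[185:265,225:315,::-1],None,fx=7,fy=7,interpolation=2))
```

```text
(no output)
```

View pics/side2.png

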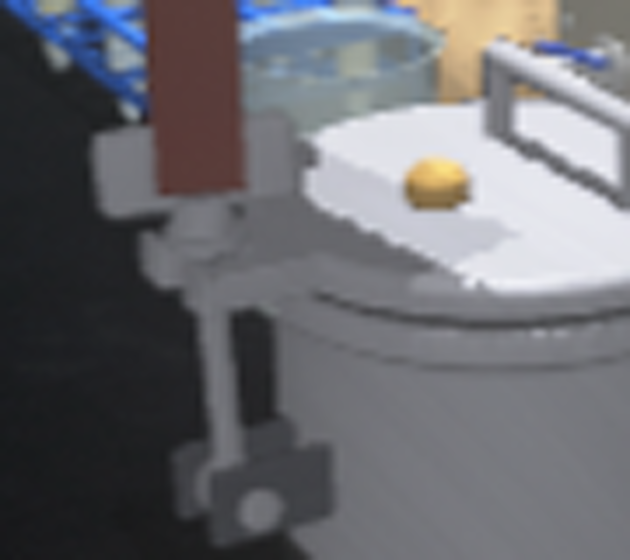

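The bolt leans out (crop shank from (240,480) to (205,300)) and the flange is riding over the lip zone. I'll keep pulling gently, watching for wedging.

```bash
for i in 1 2 3; do python3 -m creep '[-0.001,0,-0.0001,0,-0.001,0,-0.0001,0]' | grep -E "ee_pos|ft_force"; done; python3 -c "
from workcell import get_obs;print(get_obs()['moment'])"
```

```text
ee_pos: [534.7, 115.7, 127.2]
ft_force: [4.1, 0.5, 0.9]
ee_pos: [533.9, 115.7, 127.2]
ft_force: [4.3, -0.3, 2.0]
ee_pos: [533.1, 115.7, 127.1]
ft_force: [4.9, 0.5, 1.4]
[ 0.2431886  -1.24073181  0.06249241]
```

```bash
for i in 1 2; do python3 -m creep '[-0.001,0,-0.00015,0,-0.001,0,-0.00015,0]' | grep -E "ee_pos|ft_force"; done; python3 -c "
from workcell import get_obs;print(get_obs()['moment'])"
```

```text
ee_pos: [532.4, 115.7, 127.1]
ft_force: [5.8, -0.2, 0.9]
ee_pos: [531.5, 115.7, 127.1]
ft_force: [6.0, 0.7, 2.4]
[ 0.1251924  -1.42898196 -0.01661685]
```

```bash
python3 -m creep '[0.003,0,0.0003,0,0.006,0,0.0005,0,0.009,0,0.0006,0,0.011,0,0.0006,0,0.011,0,0.0006,0,0.011,0,0.0006,0]' | grep -E "ee_pos|ft_force"; python3 -m creep '[0,0,0.0001,0.1,0,0,0.0002,0.2,0,0,0.0003,0.3,0,0,0.0004,0.382,0,0,0.0004,0.382,0,0,0.0004,0.382]'; for i in 1 2 3; do python3 -m creep '[-0.001,0,0,0,-0.002,0,0,0]' | grep -E "ee_pos|ft_force"; done
```

```text
ee_pos: [539.2, 115.9, 126.8]
ft_force: [-1.8, 3.3, 5.8]
t: 7.68
ee_pos: [539.1, 115.8, 127.2]
orientation: [0.098, -3.135, -0.0]
ft_force: [-2.1, 2.6, 6.4]
width: 9.6
grasp_force: 30.0
ee_pos: [537.8, 115.8, 127.3]
ft_force: [-0.4, 1.4, 4.0]
ee_pos: [536.9, 115.7, 127.3]
ft_force: [1.9, 2.0, 1.9]
ee_pos: [535.7, 115.7, 127.4]
ft_force: [3.5, 1.8, -1.6]
```

```bash
for i in 1 2 3 4; do python3 -m creep '[-0.0005,0,-0.00005,0,-0.001,-0.0001,-0.0001,0]' | grep -E "ee_pos|ft_force"; done
```

```text
ee_pos: [535.0, 115.6, 127.4]
ft_force: [4.4, 2.1, -0.8]
ee_pos: [533.8, 115.5, 127.3]
ft_force: [4.5, 2.0, -1.1]
ee_pos: [532.8, 115.4, 127.2]
ft_force: [4.4, 3.1, 0.4]
ee_pos: [531.8, 115.3, 127.2]
ft_force: [4.8, 3.2, 0.5]
```

```bash
for i in 1 2 3 4; do python3 -m creep '[-0.0005,0,-0.0001,0,-0.001,-0.0001,-0.00015,0]' | grep -E "ee_pos|ft_force"; done
```

```text
ee_pos: [530.9, 115.3, 127.2]
ft_force: [4.7, 2.1, 0.2]
ee_pos: [530.1, 115.2, 127.1]
ft_force: [5.5, 2.5, 0.7]
ee_pos: [529.2, 115.2, 127.0]
ft_force: [4.9, 2.8, 1.4]
ee_pos: [528.4, 115.1, 127.0]
ft_force: [5.8, 2.2, 1.6]
```

```bash
for i in 1 2 3 4; do python3 -m creep '[-0.0005,0,-0.0001,0,-0.001,-0.0001,-0.0002,0]' | grep -E "ee_pos|ft_force"; done
```

```text
ee_pos: [527.6, 115.0, 126.8]
ft_force: [5.8, 3.0, 2.4]
ee_pos: [526.7, 114.9, 126.7]
ft_force: [4.6, 2.8, 2.5]
ee_pos: [525.8, 114.9, 126.6]
ft_force: [5.6, 3.4, 2.4]
ee_pos: [524.9, 114.8, 126.5]
ft_force: [6.3, 2.8, 3.4]
```

```bash
for i in 1 2 3 4; do python3 -m creep '[-0.0005,0,-0.00015,0,-0.001,-0.0001,-0.0003,0]' | grep -E "ee_pos|ft_force"; done
```

```text
ee_pos: [524.1, 114.8, 126.3]
ft_force: [6.2, 2.4, 4.2]
ee_pos: [523.3, 114.7, 126.2]
ft_force: [5.0, 3.4, 5.8]
ee_pos: [522.3, 114.6, 126.0]
ft_force: [5.9, 3.7, 5.8]
ee_pos: [521.4, 114.6, 125.8]
ft_force: [5.0, 3.1, 6.0]
```

```bash
for i in 1 2 3 4 5; do python3 -m creep '[-0.001,0,-0.0002,0,-0.002,-0.0001,-0.0004,0]' | grep -E "ee_pos|ft_force"; done
```

```text
ee_pos: [519.4, 114.4, 125.3]
ft_force: [5.1, 2.9, 5.7]
ee_pos: [517.1, 114.3, 124.8]
ft_force: [4.7, 1.6, 5.2]
ee_pos: [514.7, 114.1, 124.2]
ft_force: [5.8, 2.1, 3.8]
ee_pos: [512.4, 113.9, 123.5]
ft_force: [5.4, 3.2, 1.7]
ee_pos: [509.9, 113.7, 122.8]
ft_force: [5.7, 2.7, -0.0]
```

Run:
```python
from h import *
p,W=cloud("side")
cv2.imwrite("pics/side3.png",cv2.resize(p[175:265,215:315,::-1],None,fx=6,fy=6,interpolation=2))
```

```text
(no output)
```

View pics/side3.png

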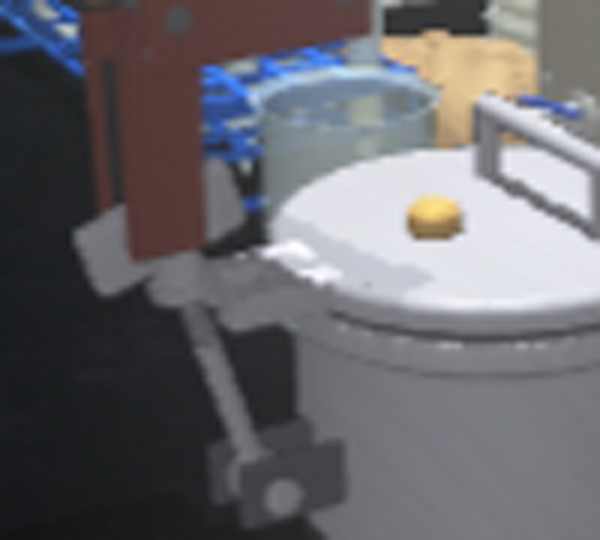

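The bolt is tilted about 0.35 rad, the nut is past the lip and the pull force stayed flat, so it is clear. I'll continue along the arc.

```bash
python3 -m creep '[-0.004,-0.0002,-0.0015,0,-0.008,-0.0005,-0.003,0,-0.0125,-0.0007,-0.005,0,-0.0167,-0.001,-0.0069,0,-0.0167,-0.001,-0.0069,0]'|grep -E "ee_pos|force"; python3 -m creep '[-0.0045,-0.0002,-0.0025,0,-0.009,-0.0005,-0.005,0,-0.013,-0.0007,-0.0076,0,-0.0169,-0.001,-0.0104,0,-0.0169,-0.001,-0.0104,0]'|grep -E "ee_pos|force"
```

```text
ee_pos: [491.1, 112.4, 114.9]
ft_force: [1.5, 2.9, -0.1]
grasp_force: 30.0
ee_pos: [474.5, 111.3, 104.4]
ft_force: [2.3, 1.0, -0.9]
grasp_force: 30.0
```

```bash
python3 -m creep '[-0.004,-0.0002,-0.0032,0,-0.0077,-0.0005,-0.0065,0,-0.0113,-0.0007,-0.01,0,-0.0147,-0.0009,-0.0137,0,-0.0147,-0.0009,-0.0137,0]'|grep -E "ee_pos|force"; python3 -m creep '[-0.003,-0.0002,-0.004,0,-0.006,-0.0003,-0.008,0,-0.0085,-0.0005,-0.0125,0,-0.011,-0.0006,-0.017,0,-0.011,-0.0006,-0.017,0]'|grep -E "ee_pos|force"; python3 -m creep '[-0.002,-0.0001,-0.0045,0,-0.0038,-0.0002,-0.009,0,-0.0055,-0.0003,-0.014,0,-0.0055,-0.0003,-0.014,0,-0.0055,-0.0003,-0.014,0]'|grep -E "ee_pos|force"
python3 - <<'E'
from h import *
p,W=cloud("side")
cv2.imwrite("pics/side4.png",cv2.resize(p[160:280,180:340,::-1],None,fx=4,fy=4,interpolation=2))
E
```

```text
ee_pos: [459.9, 110.4, 90.6]
ft_force: [2.9, 0.8, -0.2]
grasp_force: 30.0
ee_pos: [448.6, 109.7, 73.6]
ft_force: [-1.8, -1.2, 2.1]
grasp_force: 30.0
ee_pos: [442.9, 109.3, 60.0]
ft_force: [-4.2, -0.9, 2.1]
grasp_force: 30.0
```

View pics/side4.png

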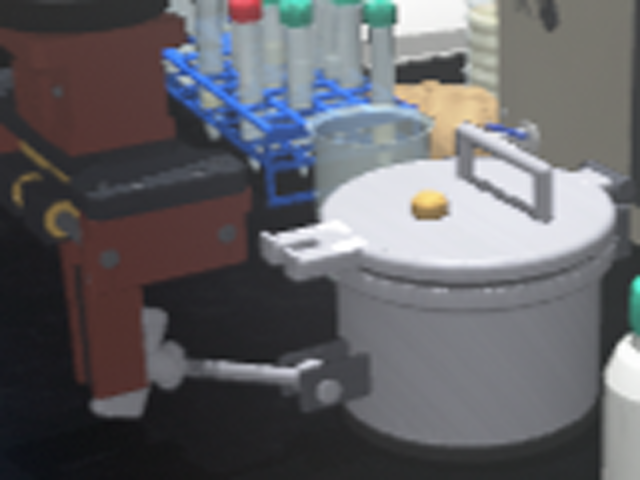

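The bolt is down near level (nut at crop px (165,360)) and the slot is empty. I'll release and retreat straight up.

```bash
python3 -m creep '[0,0,0,0,0,0,0,0,0,0,0,0,0,0,0,0,0,0,0,0,0,0,0,0]' 0.5|grep -E "width|force"; python3 -m creep '[0,0,0.01,0,0,0,0.03,0,0,0,0.06,0,0,0,0.1,0,0,0,0.13,0,-0.02,0,0.15,0,-0.02,0,0.15,0,-0.02,0,0.15,0]'
python3 - <<'E'
from h import *
p,W=cloud("side")
cv2.imwrite("pics/side5.png",cv2.resize(p[160:340,160:380,::-1],None,fx=3.3,fy=3.3,interpolation=2))
n=W[225:275,210:240].reshape(-1,3);n=n[(n[:,2]>20)&(n[:,2]<110)&(n[:,0]<480)];print(len(n),n.mean(0))
E
```

```text
ft_force: [0.6, -0.1, 1.4]
width: 43.0
grasp_force: 0.0
t: 15.03
ee_pos: [424.9, 109.9, 211.9]
orientation: [-0.098, 3.137, 0.001]
ft_force: [-0.3, 0.8, -0.6]
width: 44.1
grasp_force: 0.0
315 [460.86023466 104.94092279  72.21152912]
```

View pics/side5.png

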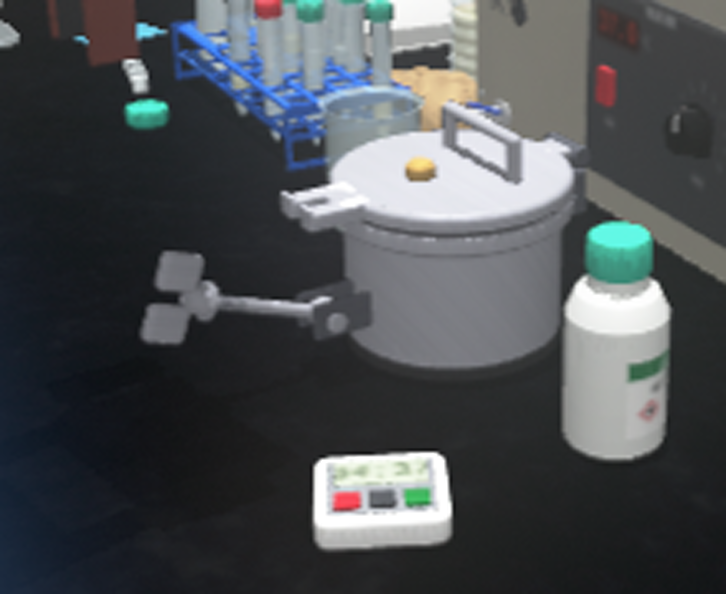

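```bash
python3 -c "
from workcell import ticket;print(ticket.close_job())"
```

```text
the job is handed in; nothing more can be done
None
```

The job is handed in: the wing nut was backed off about 67° to clear the lips, with gentle pulls at 45° and 67°, and the bolt was swung out to an estimated 66–72° from upright and released, with the beaker, bottle and timer not touched by the arm (15 s used).

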